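# Change over the bench supply at the interlocked switch panel

### The arm

A 6-joint arm with a two-finger parallel gripper is mounted at the origin on a cart in front of the work surface, level with it; the furniture and walls round the work are solid. World frame = base frame: x ahead of the robot, y to its left, z up, the work surface at z = 0. Lengths are in m, angles in rad, forces in N, time in s.
With the tool pointing down it reaches from about 0.275 to 0.725 m from the base axis. Payload 15.9 kg.
Tool frame: the origin (TCP) lies where the fingers leave the gripper's body, on its centre line; the fingertips stand 73 mm ahead of it and the grasp point (between the pads) lies 54 mm ahead of it; z points along the fingers, y is the line along which they close (so a half turn about z gives the same grasp; the last joint's range is limited). The gripper opens to 85 mm and grips with 20 to 120 N. Pads are 22 mm wide; open, the fingers measure 114 mm over their backs; the gripper's body (76 mm by 85 mm) begins 54 mm behind the grasp point. The pads swing forward as they close: fully open they stand 13 mm farther back than shut.
Start: joints at [-1.188, 0.213, -0.034, 1.323, 0, 1.571], TCP at [0.187, -0.464, 0.304] pointing down, gripper open.
Joint ranges: [-2.98, 2.98], [-0.74, 1.72], [-1.14, 1.35], [-2.1, 2.04], [-1.57, 1.44], [-3.14, 3.14]. Speed limits (rad/s): [1.89, 1.89, 2.39, 2.57, 3.14, 3.14].

### API

Orientations are given as a 3x3 rotation matrix whose columns are the frame's x, y, z axes.
In Python, from workcell import arm, fingers, kinematics, read_state, cams, ticket gives the robot as it stands. Calls block until the motion is done:
- arm.move_pose(position, orientation): joint-space move of the TCP to a pose.
- arm.move_linear(position, ori=None, vel=0.15, max_force=None): straight line of the TCP; ori=None keeps the orientation; vel is the mean speed in m/s. With max_force (N) it stops when the force on the tool has changed by that much, and returns True; else False.
- arm.goto_joints(angles): joint-space move.
- fingers.ungrasp() and fingers.grab(squeeze=None): open the fingers fully, or close them until they stop; squeeze is the grip in N (None keeps the last).
- arm.wait(seconds).
- kinematics.inverse_kinematics(position, orientation): joint angles nearest the present ones, or None.
- read_state(): the state.
- cams.capture(name): name is "scene" or "top"; returns a dict with "img" (480x640x3 uint8, red, green, blue), "fx", "fy", "cx", "cy" (pixels), "R" (3x3) and "t" (3): a world point X has camera coordinates R X + t. Camera axes: x right, y down, z forward; pixel columns grow to the right and rows downward; lengths in m; the calibration is good to about 2 mm. A picture is of the moment at which its call begins. There is no depth.
A pose or a line that the arm cannot do raises arm.PlanningError and nothing moves.
- ticket.close_job(): hands the job in; it is judged then, once.
The state is a dict: "clock": time; "qpos": joint angles; "qvel": joint speeds; "joint_torque": joint torques, N m; "ee_pos": TCP position; "tcp_rot": TCP orientation; "force": force on the tool from outside, world axes, zero at the start; "ft_torque": the same for the moment, N m; "width": finger opening in m; "grasp_force": force on a finger pad.
Only numpy, scipy, OpenCV 4.12 (cv2) and the standard library are available. Lean on these libraries where they do the work, as an engineer would, in place of code of your own. Each camera call takes 0.05 s, during which the arm holds its last target. There are 200 camera calls.

### The job

Change the bench supply over from the blue feed to the yellow feed at the sloping switch panel. Turn the red isolator handle fully off (pointer to the red dot), which frees the black selector handle; turn the selector all the way from the blue dot to the yellow dot; then turn the red isolator fully back on (pointer to the green dot) and let go. Do not push the things standing around the panel out of their places.

Things in the scene. Friction and masses are not known exactly. Their poses are not given: they have to be found in the camera images.
- panel: Fixed blue wedge, 256 mm wide (y), its light grey face rising away from the robot at 35 deg to the worktop, from 41 mm high (62 mm before the origin) to 145 mm (85 mm behind it). Origin on the worktop; x to its back, y left, z up. The handle axes leave the face 85 mm above the origin's level at x = 0: isolator at y = +60 mm, selector at y = -60 mm.
- isolator_grip (a point): Red bar handle of the isolator, on a yellow disc, 84 mm long, 16 thick, 36 high, standing out from the face. Site: on its axis, 14 mm under the bar's outer top, 44 mm off the face; turns with it. z: along the axis, out of the face; x: along the bar to its white pointer line; y: across the thickness. Its steel blade (75 mm radius, 4 to 11 mm off the face) locks the selector's star when on.
- selector_grip (a point): Black bar handle of the selector, on a white disc, 84 mm long, 16 thick, 36 high, standing out from the face. Site: on its axis, 14 mm under the bar's outer top, 44 mm off the face; turns with it. z: along the axis, out of the face; x: along the bar to its white pointer line; y: across the thickness. Its brass star (58 mm radius, 4 to 11 mm off the face) turns with it.
- isolator (a joint): Isolator angle in rad: 0 = fully on (pointer to the green dot, upper right of the axis), 1.30 = fully off (pointer to the red dot, upper left); grows anticlockwise seen facing the panel. Stops at both ends; stays where left; about 0.25 N m to turn. Starts between 0 and 0.12.
- selector (a joint): Selector angle in rad: 0 = blue feed (pointer to the blue dot, upper left), 1.30 = yellow feed (yellow dot, upper right); grows clockwise seen facing the panel. Stops at both ends; stays where left; about 0.25 N m to turn. Starts at 0 to 0.02. Free only while the isolator is above 1.0; unless fully at an end, it stops the isolator.
- can_green: Bystander: green and red can, 55 mm across, 88 mm high; origin under its centre. Stands to the left of the panel.
- jar_red: Bystander: white jar with a red cap, 52 mm across, 94 mm high; origin under its centre. Stands to the left of the panel.
- tub_front: Bystander: wide cream tub, 65 x 92 x 58 mm; origin under its centre. Stands to the right of the panel.
- tub_00: Bystander: small cream tub, 79 x 60 x 66 mm; origin under its centre. Stands to the right of the panel, nearer the robot.
- washer_pack: Bystander: small bag of washers, 39 x 65 x 19 mm, lying in front of the panel; origin under its centre.

How it is judged:
By the outcome, as a careful person would: the job done as asked, in the order asked, and still so for the second after the job is handed in, with the robot touching nothing.
It also fails if it takes over 64 s, if anything falls off the work surface, if the arm or the gripper's body presses on something with over 40 N, if the wrist force passes 120 N, or if a joint passes its speed limit or range.

## Working session

There is one attempt and no reset: what is moved stays moved. The work goes in short steps, each a Python script; the robot and the scene stay as the last script left them, time stands still between calls to the robot, and variables do not carry over. Pictures are saved under pics/ and viewed, at most 10 in all, crops included, and the job is handed in when it is done.

```bash
ls; mkdir -p pics
python3 - <<'E'
from workcell import cams, read_state
import cv2,numpy as np
for n in("scene","top"):
    c=cams.capture(n); cv2.imwrite(f"pics/{n}0.png",c["img"][:,:,::-1]); np.savez(f"{n}0.npz",**c)
    print(n,c["fx"],c["fy"],c["cx"],c["cy"],np.round(c["R"],4).tolist(),np.round(c["t"],4))
s=read_state();print(s["clock"],s["ee_pos"],s["tcp_rot"])
E
```

```text
pics
scene 621.7275007573419 621.7275007573419 321.8659358460013 240.8447110376967 [[-0.6589, -0.7523, 0.0033], [-0.4066, 0.3525, -0.8429], [0.6329, -0.5567, -0.5381]] [0.4026 0.2957 1.2899]
top 613.8460755174316 613.8460755174316 315.2762898045657 245.45630019593438 [[0.0552, -0.9985, 0.002], [-0.9744, -0.0543, -0.2184], [0.2181, 0.0101, -0.9759]] [0.0162 0.6045 1.2423]
0.1 [ 0.18669925 -0.46360704  0.30346644] [[ 9.27612426e-01  3.73543929e-01 -3.47766729e-04]
 [ 3.73544090e-01 -9.27611960e-01  9.30131039e-04]
 [ 2.48522258e-05 -9.92707316e-04 -9.99999507e-01]]
```

View pics/scene0.png

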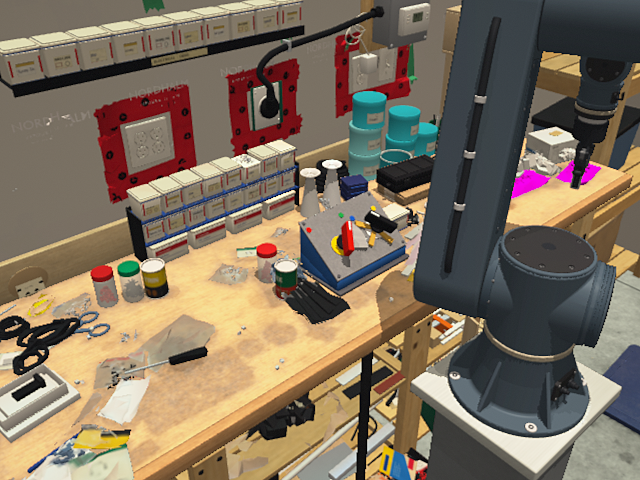

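View pics/top0.png

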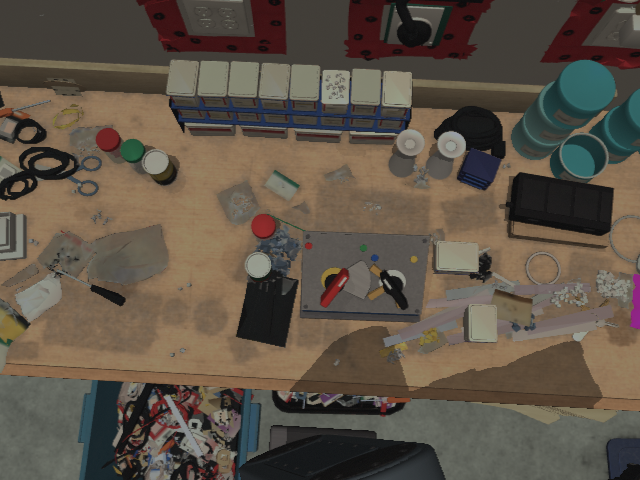

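The scene view shows the panel near (350,240), partly hidden by the arm. In the top view the panel spans columns 300–430 and rows 233–320, with the red handle at about (335,287) and the black one at about (392,288). Next I'll zoom in on the panel.

Run:
```python
import cv2
a=cv2.imread("pics/top0.png")[215:345,225:425+90]
cv2.imwrite("pics/topc.png",cv2.resize(a[:, :160+100],None,fx=3,fy=3,interpolation=cv2.INTER_CUBIC))
```

```text
(no output)
```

View pics/topc.png

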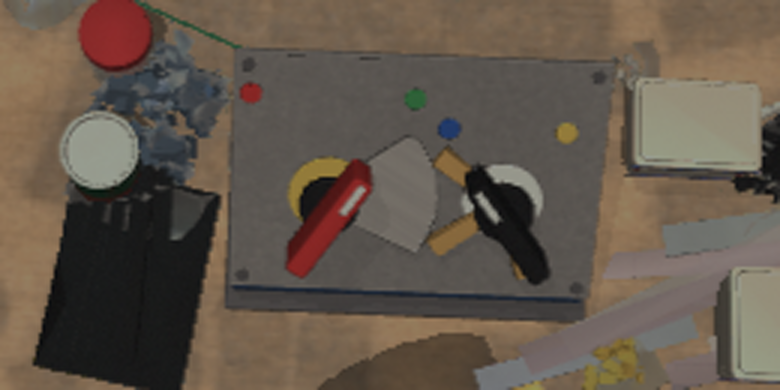

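The crop shows the face corners at crop pixels (234,47), (615,60), (230,284) and (585,298), with the dots as described. The isolator points to green and the selector to blue. Now I'll fit the pose from the corners.

```bash
cat > h.py <<'E'
import numpy as np, cv2
from scipy.optimize import least_squares
from scipy.spatial.transform import Rotation as Rn
from workcell import arm, fingers, kinematics, read_state, cams, ticket
t=np.radians(35); U=np.array([np.cos(t),0,np.sin(t)]); L=np.array([0,1.,0]); N=np.array([-np.sin(t),0,np.cos(t)])
def world(p,X): return Rn.from_euler('z',p[2]).apply(X)+[p[0],p[1],0]
def proj(c,X):
    Y=np.atleast_2d(X)@c["R"].T+c["t"]; return np.c_[c["fx"]*Y[:,0]/Y[:,2]+c["cx"],c["fy"]*Y[:,1]/Y[:,2]+c["cy"]]
def ray_plane(c,uv,p0,n):
    o=-c["R"].T@c["t"]; d=c["R"].T@np.array([(uv[0]-c["cx"])/c["fx"],(uv[1]-c["cy"])/c["fy"],1])
    return o+d*(n@(p0-o))/(n@d)
def tcp(p,side,q,back=0.,flip=1):
    """TCP pose holding handle 'iso'/'sel' at joint angle q, 'back' m out from the grasp"""
    s=1 if side=='iso' else -1; a=s*(q-0.65); W=Rn.from_euler('z',p[2])
    X=world(p,np.array([0,s*.06,.085])+N*(.044+.054+back))
    x=flip*(np.cos(a)*U+np.sin(a)*L); z=-N
    return X,W.as_matrix()@np.c_[x,np.cross(z,x),z]
E
python3 - <<'E'
from h import *
c=dict(np.load("top0.npz")); s=dict(np.load("scene0.npz"))
uv=np.array([[234,47],[615,60],[230,284],[585,298]])/3+[225,215]
M=np.array([[.085,.128,.145],[.085,-.128,.145],[-.062,.128,.041],[-.062,-.128,.041]])
r=least_squares(lambda p:(proj(c,world(p,M))-uv).ravel(),[.5,0,0]); p=r.x
print(p,r.fun.reshape(-1,2).round(1)); np.save("p.npy",p)
W=Rn.from_euler('z',p[2])
print("sel/iso axis foot",proj(c,world(p,np.array([[0,.06,.085],[0,-.06,.085]])+N*.058)).round(1),"scene corners",proj(s,world(p,M)).round(0).tolist())
# bar angles: colour mask of pointer lines (white) and bar centroid rays on top plane
hsv=cv2.cvtColor(c["img"],cv2.COLOR_RGB2HSV)
for nm,y in(("iso",.06),("sel",-.06)):
    a0=world(p,np.array([0,y,.085])+N*.058); n=W.apply(N)
    u0=proj(c,a0)[0]
    m=(hsv[...,1]<60)&(hsv[...,2]>150); yy,xx=np.nonzero(m); k=np.hypot(xx-u0[0],yy-u0[1])<13
    k&= (np.abs(xx-u0[0])<13); 
    if nm=="iso":
        m=((hsv[...,0]<8)|(hsv[...,0]>172))&(hsv[...,1]>120)&(hsv[...,2]>60)
    else: m=hsv[...,2]<45
    b,a=np.nonzero(m); kk=np.hypot(a-u0[0],b-u0[1])<26
    cnt=np.c_[a,b][kk].astype(np.float32); vx,vy,x0,y0=cv2.fitLine(cnt,cv2.DIST_L2,0,.01,.01).ravel()
    P=[ray_plane(c,(x0+k*vx,y0+k*vy),a0,n) for k in(-15,15)]; d=W.inv().apply(P[1]-P[0])
    print(nm,u0,kk.sum(),(x0,y0),"angle from up, left+",np.degrees(np.arctan2(d@L,d@U)), "len",np.linalg.norm(d))
for side in("iso","sel"):
  for f in(1,-1):
    for back in(0,.08):
      q=[kinematics.inverse_kinematics(*tcp(p,side,v,back,f)) for v in(-.05,.65,1.37)]
      print(side,f,back,[None if v is None else np.round(v,2).tolist() for v in q])
E
```

```text
[ 0.53159645 -0.05376825  0.01749179] [[-0.2 -0. ]
 [ 0.   0.4]
 [-0.9 -0.1]
 [ 1.2 -0.2]]
sel/iso axis foot [[334.5 291.1]
 [394.8 293.3]] scene corners [[298.0, 221.0], [370.0, 189.0], [338.0, 280.0], [407.0, 243.0]]
iso [334.51038396 291.05538993] 414 (np.float32(333.5797), np.float32(287.92996)) angle from up, left+ -29.32245986238666 len 0.0641644984969331
sel [394.8203081  293.33369106] 473 (np.float32(394.2664), np.float32(289.01056)) angle from up, left+ -147.70091403999808 len 0.0655781386889912
iso 1 0 [[0.01, -0.12, -0.96, 0.12, 0.01, -2.45], [0.01, -0.12, -0.96, 0.12, 0.01, 3.13], [0.01, -0.12, -0.96, 0.12, 0.01, 2.41]]
iso 1 0.08 [[0.01, -0.33, -0.91, 0.38, 0.01, -2.45], [0.01, -0.33, -0.91, 0.38, 0.01, 3.13], [0.01, -0.33, -0.91, 0.38, 0.01, 2.41]]
iso -1 0 [[0.01, -0.12, -0.96, 0.12, 0.01, 0.69], [0.01, -0.12, -0.96, 0.12, 0.01, -0.01], [0.01, -0.12, -0.96, 0.12, 0.01, -0.73]]
iso -1 0.08 [[0.01, -0.33, -0.91, 0.38, 0.01, 0.69], [0.01, -0.33, -0.91, 0.38, 0.01, -0.01], [0.01, -0.33, -0.91, 0.38, 0.01, -0.73]]
sel 1 0 [[-0.33, -0.07, -0.9, 0.15, 0.2, 2.15], [-0.33, -0.07, -0.9, 0.15, 0.2, 2.85], [-0.33, -0.07, -0.9, 0.15, 0.2, -2.71]]
sel 1 0.08 [[-0.38, -0.26, -0.85, 0.4, 0.23, 2.11], [-0.38, -0.26, -0.85, 0.4, 0.23, 2.81], [-0.38, -0.26, -0.85, 0.4, 0.23, -2.76]]
sel -1 0 [[-0.33, -0.07, -0.9, 0.15, 0.2, -0.99], [-0.33, -0.07, -0.9, 0.15, 0.2, -0.29], [-0.33, -0.07, -0.9, 0.15, 0.2, 0.43]]
sel -1 0.08 [[-0.38, -0.26, -0.85, 0.4, 0.23, -1.04], [-0.38, -0.26, -0.85, 0.4, 0.23, -0.34], [-0.38, -0.26, -0.85, 0.4, 0.23, 0.38]]
```

The pose fit agrees within about 1 px, and flip=-1 keeps joint 6 mid-range. I'll approach the isolator and grip it.

```bash
cat >> h.py <<'E'
def rep(p,tag):
    s=read_state(); W=Rn.from_euler('z',p[2]).inv(); R=s["tcp_rot"]
    print(tag,"t%.1f"%s["clock"],"F tool",np.round(np.array(R).T@s["force"],1),"M tool",np.round(np.array(R).T@s["ft_torque"],2),"w %.4f"%s["width"],"g %.0f"%s["grasp_force"])
    return s
E
python3 - <<'E'
from h import *
p=np.load("p.npy")
arm.move_pose(*tcp(p,'iso',.05,.11,-1)); rep(p,"pre")
print(arm.move_linear(tcp(p,'iso',.05,0,-1)[0],vel=.1,max_force=15)); s=rep(p,"at")
print(s["ee_pos"],tcp(p,'iso',.05,0,-1)[0])
fingers.grab(40); rep(p,"grab")
c=cams.capture("top"); i=c["img"][170:340,230:470,::-1]
d=cams.capture("scene")["img"][150:320,240:480,::-1]
cv2.imwrite("pics/g1.png",cv2.resize(np.vstack([i,d]),None,fx=1.7*1.03,fy=1.7*1.03))
E
```

```text
pre t2.0 F tool [-0.4 -0.2 -0.3] M tool [0.27 0.44 0.06] w 0.0854 g 0
False
at t3.3 F tool [ 0.9 -0.2  0.4] M tool [0.26 0.4  0.03] w 0.0855 g 0
[0.47437051 0.0051965  0.16568141] [0.4743451 0.0052394 0.1652769]
grab t3.9 F tool [ 4.   9.6 -4.2] M tool [-1.25  1.02  0.19] w 0.0155 g 39
```

View pics/g1.png

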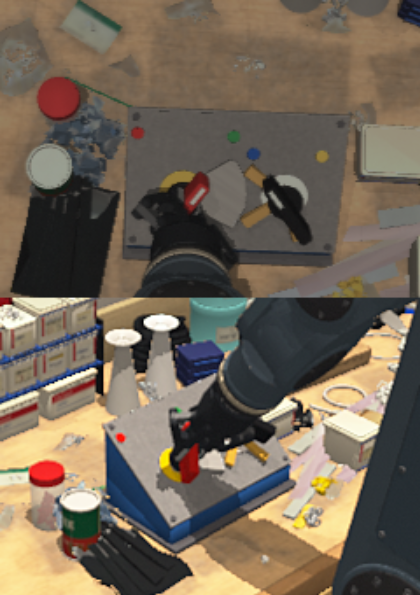

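The image shows the fingers closed on the red bar (width 15.5 mm) with small side loads. I'll rotate the isolator off in steps.

```bash
cat >> h.py <<'E'
def turn(p,side,q0,q1,n,dx=np.zeros(3)):
    for q in np.linspace(q0,q1,n+1)[1:]:
        X,R=tcp(p,side,q,0,-1); arm.move_pose(X+dx,R); rep(p,"q %.2f"%q)
E
python3 - <<'E'
from h import *
p=np.load("p.npy")
fingers.grab(60)
turn(p,'iso',.05,1.25,4); turn(p,'iso',1.25,1.37,3)
E
```

```text
q 0.35 t4.6 F tool [ 0.7 14.4 -4.9] M tool [-2.36  0.62 -0.21] w 0.0152 g 61
q 0.65 t5.0 F tool [-3.9 20.1 -3.5] M tool [-3.42 -0.18 -0.17] w 0.0152 g 61
q 0.95 t5.4 F tool [-11.6  23.2  -6. ] M tool [-4.23 -1.37 -0.22] w 0.0154 g 61
q 1.25 t5.8 F tool [-18.4  23.8  -6.3] M tool [-4.44 -2.9  -0.22] w 0.0150 g 61
q 1.29 t6.1 F tool [-20.6  23.5  -7.2] M tool [-4.39 -3.13 -0.15] w 0.0147 g 61
q 1.33 t6.3 F tool [-22.3  22.4  -7.4] M tool [-4.58 -3.58  1.41] w 0.0151 g 70
q 1.37 t6.6 F tool [-23.9  23.  -10.6] M tool [-4.63 -3.79  2.72] w 0.0154 g 97
```

Mz climbs steeply past 1.30, so the isolator is at its off stop. I'll relax it, measure the offset, release and go to the selector.

Run:
```python
from h import *
p=np.load("p.npy")
X,R=tcp(p,'iso',1.31,0,-1); arm.move_pose(X,R); s=rep(p,"relax")
F=np.array(s["force"]); e=np.array(s["ee_pos"])-X
print("F panel",Rn.from_euler('z',p[2]).inv().apply(F).round(1),"defl mm",(e*1e3).round(2))
fingers.ungrasp(); s=rep(p,"open"); print("defl free",((np.array(s["ee_pos"])-X)*1e3).round(2))
arm.move_linear(tcp(p,'iso',1.31,.10,-1)[0],vel=.15)
arm.move_pose(*tcp(p,'sel',0.01,.10,-1)); rep(p,"presel")
c=cams.capture("top"); i=c["img"][170:340,230:470,::-1]
d=cams.capture("scene")["img"][150:320,240:480,::-1]
cv2.imwrite("pics/g2.png",cv2.resize(np.vstack([i,d]),None,fx=1.75,fy=1.75))
```

```text
relax t6.8 F tool [-21.9  23.6  -6.3] M tool [-4.54 -3.53  0.58] w 0.0150 g 62
F panel [-1.5 32.1  7. ] defl mm [0.63 2.99 0.84]
open t7.5 F tool [-0.3 -0.8 -0.2] M tool [-0.27  0.4  -0.  ] w 0.0852 g 0
defl free [-0.01 -0.06 -0.02]
presel t9.0 F tool [ 0.1 -0.2  0.2] M tool [-0.31  0.37 -0.03] w 0.0856 g 0
```

View pics/g2.png

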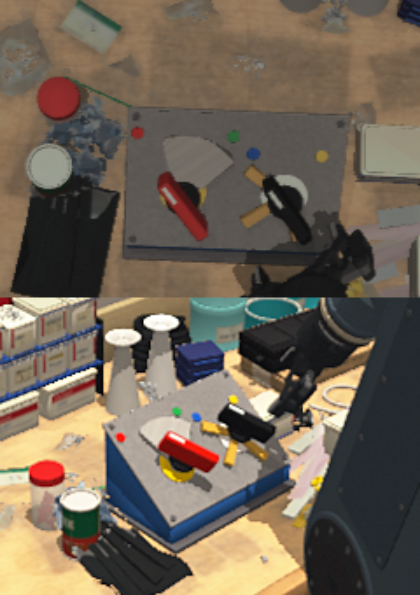

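The picture shows the isolator pointing at the red dot (137,132), with the selector free. Deflection puts the true axis about 3 mm towards +y, so I'll correct for that and turn the selector.

Run:
```python
from h import *
p=np.load("p.npy"); p[1]+=.003; np.save("p2.npy",p)
X,R=tcp(p,'sel',.01,.09,-1); arm.move_linear(X,vel=.1)
print(np.array(read_state()["ee_pos"])-X)
print(arm.move_linear(tcp(p,'sel',.01,0,-1)[0],vel=.1,max_force=15)); rep(p,"at")
fingers.grab(60); s=rep(p,"grab")
if .012<s["width"]<.019:
    turn(p,'sel',.01,1.21,4); turn(p,'sel',1.21,1.37,4)
    s=read_state(); print((np.array(s["ee_pos"])-tcp(p,'sel',1.37,0,-1)[0])*1e3)
```

```text
[-0.0001162   0.00102716 -0.00044033]
False
at t10.4 F tool [-0.6  0.3  0.3] M tool [-0.32  0.41 -0.03] w 0.0851 g 0
grab t11.0 F tool [  0.7   2.4 -10.4] M tool [-0.67  0.55 -0.05] w 0.0153 g 58
q 0.31 t11.4 F tool [ 1.4 -0.3 -8.4] M tool [-0.11  0.74  0.22] w 0.0156 g 58
q 0.61 t11.8 F tool [ 0.9 -2.6 -7.7] M tool [0.64 0.69 0.17] w 0.0155 g 58
q 0.91 t12.2 F tool [-0.9 -6.2 -6.6] M tool [1.31 0.47 0.25] w 0.0152 g 58
q 1.21 t12.6 F tool [-2.6 -9.  -6.9] M tool [ 1.83 -0.03  0.22] w 0.0151 g 58
q 1.25 t12.9 F tool [-3.5 -9.1 -6.5] M tool [ 1.85 -0.16  0.19] w 0.0151 g 58
q 1.29 t13.1 F tool [-3.7 -8.6 -6.3] M tool [ 1.92 -0.23  0.18] w 0.0154 g 58
q 1.33 t13.4 F tool [ -3.5 -10.2  -7.5] M tool [ 2.15 -0.2  -1.48] w 0.0153 g 66
q 1.37 t13.6 F tool [ -6.7 -10.2  -6.5] M tool [ 2.32 -0.9  -1.39] w 0.0154 g 90
[ 0.23227074 -1.29048251  0.50113447]
```

The selector is on its stop. I'll release it, return to the isolator, turn it on, release and look.

Run:
```python
from h import *
p=np.load("p2.npy")
fingers.ungrasp()
arm.move_linear(tcp(p,'sel',1.37,.10,-1)[0],vel=.15)
c=cams.capture("top"); cv2.imwrite("pics/sel_done.png",c["img"][:,:,::-1])
arm.move_pose(*tcp(p,'iso',1.30,.10,-1)); X,R=tcp(p,'iso',1.30,.09,-1); arm.move_linear(X,vel=.1)
print(arm.move_linear(tcp(p,'iso',1.30,0,-1)[0],vel=.1,max_force=15)); rep(p,"at")
fingers.grab(60); s=rep(p,"grab")
if .012<s["width"]<.019:
    for q in [1.1,.8,.5,.3,.1,.05,.01,-.03,-.07]:
        arm.move_pose(*tcp(p,'iso',q,0,-1)); s=rep(p,"q %.2f"%q)
        m=(np.array(s["tcp_rot"]).T@s["ft_torque"])[2]
        if q>.05 and abs(m)>.8: print("BLOCKED"); break
    else:
        fingers.ungrasp(); arm.move_linear(tcp(p,'iso',-.07,.12,-1)[0],vel=.15)
        j=list(read_state()["qpos"]); j[0]=-1.188; arm.goto_joints(j)
c=cams.capture("top"); i=c["img"][170:340,230:470,::-1]
d=cams.capture("scene")["img"][150:320,240:480,::-1]
cv2.imwrite("pics/g3.png",cv2.resize(np.vstack([i,d]),None,fx=1.75,fy=1.75)); cv2.imwrite("pics/top3.png",c["img"][:,:,::-1])
```

```text
False
at t17.4 F tool [-0.2 -0.1 -0.2] M tool [-0.28  0.47 -0.02] w 0.0854 g 0
grab t18.1 F tool [  1.1   1.4 -10.9] M tool [-0.54  0.62  0.08] w 0.0154 g 58
q 1.10 t18.4 F tool [  1.   -0.4 -10.3] M tool [-0.15  0.72  0.21] w 0.0150 g 58
q 0.80 t18.8 F tool [ 1.5 -3.  -8. ] M tool [0.53 0.78 0.22] w 0.0154 g 58
q 0.50 t19.1 F tool [ 0.7 -5.2 -9.2] M tool [1.18 0.42 0.29] w 0.0154 g 58
q 0.30 t19.5 F tool [-1.9 -8.  -9.7] M tool [1.55 0.14 0.18] w 0.0152 g 59
q 0.10 t19.8 F tool [ -3.8  -9.1 -10. ] M tool [ 1.84 -0.26  0.24] w 0.0155 g 59
q 0.05 t20.0 F tool [ -3.8  -8.6 -10. ] M tool [ 1.91 -0.38  0.24] w 0.0149 g 59
q 0.01 t20.3 F tool [ -5.   -8.7 -10.5] M tool [ 1.96 -0.46  0.21] w 0.0149 g 59
q -0.03 t20.5 F tool [ -5.8  -9.4 -11. ] M tool [ 2.11 -0.54 -1.61] w 0.0152 g 66
q -0.07 t20.8 F tool [ -9.3 -10.2 -10.7] M tool [ 2.29 -1.28 -1.61] w 0.0155 g 91
```

View pics/g3.png

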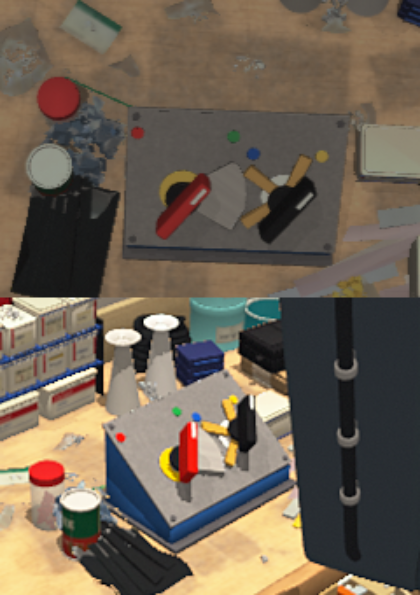

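The picture shows the red pointer at the green dot (233,136) and the black one at the yellow dot (321,156). The can, the jar and the visible tub are in place, and the arm is clear. Handing in.

```bash
python3 -c "
from workcell import ticket,read_state
print(read_state()['clock'],ticket.close_job())"
```

```text
the job is handed in; nothing more can be done
24.3 None
```

The supply is switched from blue to yellow: isolator turned off, selector turned to the yellow dot, isolator back on at the green dot, each to its stop; the arm was clear and nothing looked moved when I handed it in at 24.3 s.

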